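# Unhook the finished green board and stand it in the tray

## Task

On the electronics bench two board carriers hang on a rack with barbed hooks. Take the green one off its hook - raise it, tilt its top back towards the rack and work its slot up over the upturned barb - and set it down gently, standing upright on its foot in the orange tray; let go of it, and leave the blue one hanging on its hook.

Things in the scene. Friction and masses are not known exactly. Their poses are not given: they have to be found in the camera images.
- green_carrier: Loose carrier with GREEN board and grip, 0.08-0.17 kg, hung on either hook. Origin: middle of foot's underside; z up, y along its width, x along the hook. Heights z in mm: foot 0-8 (44 in x, 70 in y; stands on it), board 8-70 (74 wide), slot frame 70-109 (4 thick, 36 wide; slot z 75-103, 22 wide, its top edge resting on the hook), grip block 109-139 (x 10, y 36: pinch across y from above).
- blue_carrier: The same carrier with BLUE board and grip, hanging on the other hook; it stays there.
- rack: Fixed rack, panel 300 wide, top z 158 mm. Origin: panel's foot, on the bench; x: way its hooks point; z up. Hooks at y -75 and +75 mm: strip 8 wide, 5 thick, level at centre z 147.5 from panel to x 102.5, then the barb, 75 deg up, to x 111, z 180, with a 10 mm ball. Hook bottom to ball top 40 mm: a vertical carrier's slot cannot pass; tilted 20-45 deg, grip to panel, foot outwards, it can.
- tray: Fixed square orange open tray on the bench, 160 x 160 mm outside, 20 mm high, walls and floor 5 mm thick (inside 150 x 150 mm, floor at z 5 mm). Origin: centre of its underside; x and y along its sides, z up.
Mind the look-alikes: they are no part of the job. Leave any yellow look-alike of the green_carrier alone.

How it is judged:
At the end, for the whole second after the job is handed in: The green carrier stands at rest on the tray's floor on its foot (foot within 4 mm of the floor, upright within 7 degrees, its centre within 60 mm of the tray's centre along each side), released; the blue carrier still hangs on its hook, within 60 mm of where it was (x of green_carrier in the frame of tray between -0.06 and 0.06 m and y of green_carrier in the frame of tray between -0.06 and 0.06 m and z of green_carrier in the frame of tray between 0.002 and 0.009 m and angle between green_carrier's own z axis and vertical below 0.12 rad and linear speed of green_carrier below 0.02 m/s and height (world z) of blue_carrier above 0.035 m and distance of blue_carrier from where it was at the start of the episode below 0.06 m); the robot touches nothing.
It fails at once if the green carrier is dropped or slammed into the tray (it comes within 20 mm of the tray's floor faster than 0.6 m/s) (horizontal distance between green_carrier and tray below 0.09 m and z of green_carrier in the frame of tray below 0.025 m and linear speed of green_carrier above 0.6 m/s).
It also fails if it takes over 45 s, if anything falls off the work surface, if the arm or the gripper's body presses on something with over 40 N, if the wrist force passes 120 N, or if a joint passes its speed limit or range.

## Robot

A 6-joint arm with a two-finger parallel gripper is mounted at the origin on the work surface. World frame = base frame: x ahead of the robot, y to its left, z up, the work surface at z = 0. Lengths are in m, angles in rad, forces in N, time in s.
With the tool pointing down it reaches from about 0.375 to 0.9 m from the base axis. Payload 3.1 kg.
Tool frame: the origin (TCP) lies midway between the tips of the shut fingers; the grasp point (between the pads) lies 19 mm behind it; z points along the fingers, x is the direction in which the jaws open and shut, and the axes are right-handed (so a half turn about z gives the same grasp; the last joint's range is limited). The gripper opens to 85 mm and grips with 20 to 120 N. Pads are 22 mm wide; open, the fingers measure 114 mm over their backs; the gripper's body (76 mm by 85 mm) begins 54 mm behind the grasp point. The pads swing forward as they close: fully open they stand 13 mm farther back than shut.
Start: joints at [1.085, 0.527, 1.433, -0, 1.181, -0.178], TCP at [0.189, 0.596, 0.231] pointing down, gripper open.
Joint ranges: [-3.08, 3.08], [-0.75, 2.2], [0.22, 2.44], [-1.43, 4.57], [0, 2.65], [-2.85, 2.85]. Speed limits (rad/s): [2.79, 2.79, 3.14, 3.14, 3.14, 3.14].

## Interface

Orientations are given as a unit quaternion [x, y, z, w].
In Python, from station import * gives the robot as it stands.
- The arm moves only by the tool servo_tool, never from a script. Its argument "targets" is a list of rows, each a list of 6 numbers: the shift along the tool's x, y, z in mm, then the turn, a rotation vector about the tool's x, y, z in degrees. A call has 1 to 10 rows; each row is the pose to reach, as a shift and turn from the pose commanded when the call began, along the tool's axes at that moment; what a row does not reach only later rows make up. A row lasts 1/8 s, in which the tool goes at most 62.5 mm and 10.7 degrees, less where a joint would pass 70% of its speed; a pose out of reach is approached as far as the arm can. A call with a gripper value outside its range is refused whole. "gripper" is the finger opening in mm, from 0 to 85.4, set as the call begins (left out, the last holds). The fingers move at their own pace and stop on an object; "newtons" is the grip in N (left out, the last holds). Time passes only in rows, so rows that repeat a pose let the fingers close. It gives the time, the measured TCP pose, the force and the opening at its end, in the units of the state.
- sense(): the state, without advancing time (a new reading comes with each control period).
- snapshot(name): name is "scene" or "top"; returns a dict with "color" (420x560x3 uint8, red, green, blue), "vfov" (degrees; the focal length in pixels is half the picture's height over the tangent of half this angle, whatever the lens; pixels are square), "cx", "cy" (the principal point, pixels), "R" (3x3) and "t" (3): a world point X has camera coordinates R X + t. Camera axes: x right, y down, z forward; pixel columns grow to the right and rows downward; lengths in m; the calibration is good to about 2 mm. A picture is of the moment at which its call begins. There is no depth.
- sign_off(): hands the job in, once; it reports no verdict.
The state is a dict: "t": time; "q": joint angles; "qd": joint speeds; "tau": joint torques, N m; "tcp_pos": TCP position; "tool_rot": TCP orientation; "force": force on the tool from outside, world axes, zero at the start; "ft_torque": the same for the moment, N m; "finger_gap": opening from 0.0 (shut) to 1.0 (fully open).
Only numpy, scipy, OpenCV 4.12 (cv2) and the standard library are available. Lean on these libraries where they do the work, as an engineer would, in place of code of your own. Each camera call takes 0.05 s, during which the arm holds its last target. There are 200 camera calls.

## Working session

There is one attempt and no reset: what is moved stays moved. The work goes in short steps, Python scripts to look and compute and a tool call to move; the robot and the scene stay as the last step left them, time stands still between calls to the robot, and variables do not carry over. Pictures are saved under pics/ and viewed, about 8 in all and at most 12, crops included, and the job is handed in when it is done.

Besides the shell and the picture viewer there is one more tool, called after ">>>" by a JSON object that holds its "op" and its "data". servo_tool: Moves the arm, as the interface text tells. Its arguments: {"type":"object","properties":{"targets":{"type":"array","items":{"type":"array","items":{"type":"number"}}},"gripper":{"type":"number"},"newtons":{"type":"number"}},"required":["targets"]}

```bash
mkdir -p pics
python3 - <<'E'
from station import *
import cv2,pickle,numpy as np
d={}
for n in("scene","top"):
    s=snapshot(n);d[n]=s
    cv2.imwrite(f"pics/{n}0.png",s["color"][:,:,::-1]);print(n,s["vfov"],s["cx"],s["cy"],np.round(s["R"],3).tolist(),np.round(s["t"],3))
pickle.dump(d,open("s0.pkl","wb"))
print(sense())
E
```

```text
scene 53.9006807528583 279.76832882377204 211.38703461583566 [[0.894, 0.448, -0.013], [0.368, -0.752, -0.547], [-0.255, 0.485, -0.837]] [-0.433 -0.115  1.119]
top 46.26134401479078 276.70188901039893 211.2333322208099 [[0.118, -0.993, 0.004], [-0.971, -0.116, -0.209], [0.208, 0.02, -0.978]] [-0.031  0.477  0.947]
{'t': 0.1, 'q': array([ 1.08549361e+00,  5.28368069e-01,  1.43379277e+00, -6.46627748e-06,
        1.18141547e+00, -1.78528741e-01]), 'qd': array([-0.00049567, -0.0020204 , -0.00356324,  0.00083983,  0.00096353,
       -0.00111524]), 'tau': array([-7.27180141e-04, -4.43306994e+01, -1.78586268e+01, -2.78052994e-04,
        3.84568397e-03, -2.02355679e-06]), 'tcp_pos': array([0.18841968, 0.59523258, 0.23042872]), 'tool_rot': array([ 8.06839877e-01,  5.90769353e-01, -8.90269733e-04,  4.37205580e-04]), 'force': array([-1.29011254, -0.93623449,  0.48178844]), 'ft_torque': array([-0.04927694,  0.00813338,  0.00778181]), 'finger_gap': 0.9964383523380668}
```

View pics/scene0.png

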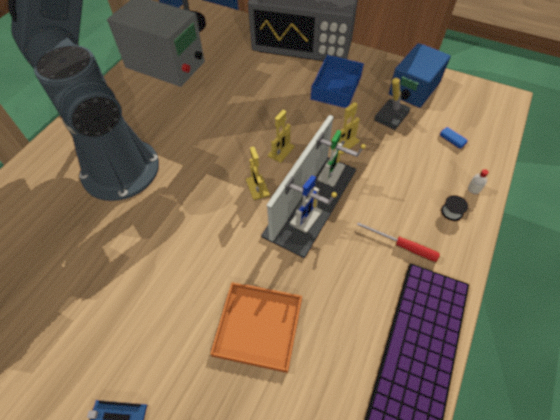

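View pics/top0.png

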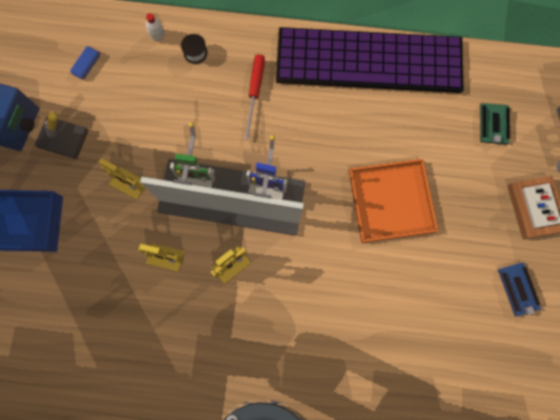

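The scene shows the rack with the green carrier on the far hook (scene about (335,150), top about (185,160)). The blue carrier is on the near hook (scene (308,195), top (265,170)), and the orange tray is at top (392,201). The yellow look-alikes are at top (122,178), (162,255) and (230,265), with one more near (50,120). Only the carrier at top (185,160) has a green grip and hangs on a hook, so it fits the description. I'll confirm it in an enlarged crop.

```bash
cat > h.py <<'E'
import numpy as np,cv2,pickle
def ray(s,u,v):
    f=210/np.tan(np.radians(s["vfov"]/2));R=np.array(s["R"]);t=np.array(s["t"])
    d=R.T@np.array([(u-s["cx"])/f,(v-s["cy"])/f,1]);return -R.T@t,d
def onz(s,u,v,z):
    c,d=ray(s,u,v);return c+d*(z-c[2])/d[2]
def tri(s1,p1,s2,p2):
    c1,d1=ray(s1,*p1);c2,d2=ray(s2,*p2)
    k=np.linalg.lstsq(np.c_[d1,-d2],c2-c1,rcond=None)[0]
    a,b=c1+k[0]*d1,c2+k[1]*d2;return (a+b)/2,np.linalg.norm(a-b)
def proj(s,X):
    f=210/np.tan(np.radians(s["vfov"]/2));c=np.array(s["R"])@X+np.array(s["t"]);return c[:2]/c[2]*f+[s["cx"],s["cy"]]
def blobs(s,lo,hi,amin=15):
    h=cv2.cvtColor(s["color"],cv2.COLOR_RGB2HSV);m=cv2.inRange(h,lo,hi)
    n,l,st,c=cv2.connectedComponentsWithStats(m)
    return [(st[i].tolist(),c[i].round(1).tolist(),(l==i)) for i in range(1,n) if st[i,4]>=amin]
E
python3 - <<'E'
from h import *
d=pickle.load(open("s0.pkl","rb"))
a=d["top"]["color"][110:240,130:310];b=d["scene"]["color"][110:260,250:400]
a=cv2.resize(a,None,fx=3,fy=3,interpolation=2);b=cv2.resize(b,None,fx=3,fy=3,interpolation=2)
im=np.zeros((600,800,3),np.uint8)
a=cv2.resize(d["top"]["color"][115:235,135:310],None,fx=2.3,fy=2.3,interpolation=2)
b=cv2.resize(d["scene"]["color"][110:260,260:390],None,fx=3,fy=3,interpolation=2)
im[:a.shape[0],:a.shape[1]]=a;im[:b.shape[0],405:405+b.shape[1]]=b
cv2.imwrite("pics/crop1.png",im[:450,:,::-1])
for n in d:
  for nm,lo,hi in(("green",(45,90,50),(85,255,255)),("orange",(5,200,150),(14,255,255)),("yellow",(20,130,120),(34,255,255))):
    for st,c,m in blobs(d[n],lo,hi,8 if nm!="orange" else 300):
      r=cv2.minAreaRect(np.argwhere(m)[:,::-1].astype(np.float32));print(n,nm,st,c,np.round(cv2.boxPoints(r)).tolist())
E
```

```text
scene green [79, 0, 32, 47, 389] [94.1, 21.0] [[78.0, 44.0], [83.0, -2.0], [111.0, 1.0], [106.0, 47.0]]
scene green [7, 14, 5, 4, 9] [8.8, 15.3] [[6.0, 15.0], [7.0, 14.0], [12.0, 16.0], [11.0, 17.0]]
scene green [0, 18, 5, 9, 15] [2.3, 22.4] [[-0.0, 25.0], [2.0, 18.0], [6.0, 19.0], [4.0, 27.0]]
scene green [80, 18, 7, 10, 23] [82.5, 22.8] [[79.0, 27.0], [81.0, 18.0], [86.0, 19.0], [84.0, 28.0]]
scene green [7, 20, 4, 4, 8] [8.2, 21.1] [[6.0, 22.0], [9.0, 19.0], [10.0, 20.0], [7.0, 23.0]]
scene green [175, 25, 20, 29, 238] [185.0, 38.9] [[170.0, 45.0], [191.0, 24.0], [200.0, 32.0], [179.0, 53.0]]
scene green [3, 27, 9, 9, 30] [7.4, 30.8] [[3.0, 27.0], [10.0, 26.0], [11.0, 35.0], [4.0, 36.0]]
scene green [0, 31, 14, 20, 73] [5.7, 41.4] [[-2.0, 31.0], [11.0, 30.0], [13.0, 49.0], [1.0, 51.0]]
scene green [441, 31, 119, 389, 13418] [520.3, 271.0] [[441.0, 31.0], [559.0, 31.0], [559.0, 419.0], [441.0, 419.0]]
scene green [108, 36, 6, 6, 12] [110.5, 38.5] [[108.0, 37.0], [110.0, 36.0], [113.0, 41.0], [110.0, 42.0]]
scene green [105, 44, 4, 5, 8] [106.1, 46.0] [[104.0, 47.0], [105.0, 44.0], 
[... 6690 characters left out ...]
0.0, 139.0]]
top yellow [99, 159, 18, 15, 142] [107.3, 165.6] [[97.0, 163.0], [105.0, 155.0], [117.0, 167.0], [109.0, 175.0]]
top yellow [120, 168, 23, 18, 137] [130.8, 177.1] [[116.0, 175.0], [120.0, 167.0], [144.0, 181.0], [140.0, 188.0]]
top yellow [109, 179, 32, 20, 255] [124.8, 188.2] [[108.0, 185.0], [112.0, 177.0], [141.0, 191.0], [137.0, 199.0]]
top yellow [138, 243, 22, 12, 182] [148.6, 248.5] [[137.0, 253.0], [139.0, 242.0], [160.0, 246.0], [158.0, 256.0]]
top yellow [211, 247, 39, 36, 704] [229.5, 263.9] [[206.0, 267.0], [238.0, 241.0], [253.0, 260.0], [221.0, 286.0]]
top yellow [146, 253, 35, 18, 323] [164.6, 262.1] [[145.0, 256.0], [179.0, 253.0], [181.0, 270.0], [147.0, 273.0]]
```

View pics/crop1.png

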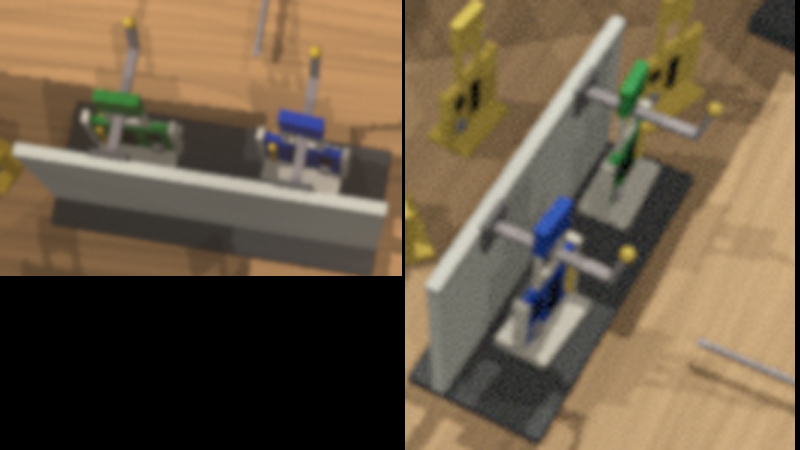

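The crop confirms it. The hung carrier with the green grip is at top (185,158) / scene (335,138), and its hook ball is at top (190.6,124.4) / scene (362.8,145.9). The blue carrier's ball is at top (271.6,137.1). The yellow ones stand on the bench.

Run:
```python
from h import *
from scipy.spatial.transform import Rotation as Ro
from station import sense
d=pickle.load(open("s0.pkl","rb"));T,S=d["top"],d["scene"]
np.set_printoptions(precision=4,suppress=True)
bg=tri(T,(190.6,124.4),S,(362.8,145.9));bb=tri(T,(271.6,137.1),S,(333.9,194.1));print("balls",bg,bb)
for p in((190.6,124.4),(271.6,137.1)):print("ball z180",onz(T,*p,.18))
y=onz(T,190.6,124.4,.18)-onz(T,271.6,137.1,.18);print(np.linalg.norm(y[:2]));y[2]=0;y/=np.linalg.norm(y);x=np.array([y[1],-y[0],0])
print("yaw",np.degrees(np.arctan2(x[1],x[0])))
ball=(onz(T,190.6,124.4,.18)+onz(T,271.6,137.1,.18))/2+75*y/1000
print("grip tri",tri(T,(185.5,158.7),S,(335.5,138.6)))
g=[onz(T,u,v,.186) for u,v in((174,162),(175,153),(196,156),(195,164))];gc=sum(g)/4
print("grip box",gc,"rel hook", (gc-ball)@x,(gc-ball)@y)
e=g[1]-g[2];print("grip yaw",np.degrees(np.arctan2(e[1],e[0]))-90,np.linalg.norm(e))
print("panel top",[onz(T,*p,.158) for p in((143,178),(302,203))])
h=cv2.cvtColor(T["color"],cv2.COLOR_RGB2HSV)
m=cv2.inRange(h,(3,180,90),(13,255,255));n,l,st,c=cv2.connectedComponentsWithStats(m)
i=1+np.argmax(st[1:,4]);r=cv2.minAreaRect(np.argwhere(l==i)[:,::-1].astype(np.float32));b=cv2.boxPoints(r)
t=[onz(T,*p,.02) for p in b];print("tray",b.tolist(),sum(t)/4,[np.linalg.norm(t[k]-t[k-1]) for k in range(4)])
R=Ro.from_quat(sense()["tool_rot"]).as_matrix();print(R)
```

```text
balls (array([0.593 , 0.1984, 0.1799]), np.float64(0.0008071951176410165)) (array([0.586 , 0.0485, 0.1807]), np.float64(0.0009330916259999111))
ball z180 [0.5925 0.1981 0.18  ]
ball z180 [0.5859 0.0483 0.18  ]
0.14997875284627152
yaw -2.557874884573902
grip tri (array([0.5288, 0.1987, 0.1731]), np.float64(0.0002189209439955767))
grip box [0.5246 0.1966 0.186 ] rel hook -0.06778683356195148 -0.0045158230252567225
grip yaw -1.6397567291952981 0.03816971882488652
panel top [array([0.4875, 0.2735, 0.158 ]), array([ 0.4754, -0.0204,  0.158 ])]
tray [[349.06353759765625, 168.91329956054688], [425.7109375, 157.12139892578125], [437.10980224609375, 231.2138671875], [360.46240234375, 243.00576782226562]] [ 0.5384 -0.2141  0.02  ] [np.float64(0.16044488862637354), np.float64(0.16746709985933292), np.float64(0.16168842415486576), np.float64(0.1620888464660358)]
[[ 0.302   0.9533 -0.0009]
 [ 0.9533 -0.302  -0.0018]
 [-0.002  -0.0003 -1.    ]]
```

```bash
cat >> h.py <<'E'
from scipy.spatial.transform import Rotation as Ro
YAW=np.radians(-2.5)
def tool(tilt=0,yaw=YAW):
    "tool rotation: jaws across carrier y; carrier top tilted back by tilt deg"
    R0=np.array([[0,1,0],[1,0,0],[0,0,-1.]])
    return (Ro.from_euler('z',yaw)*Ro.from_euler('y',-tilt,degrees=True)*Ro.from_matrix(R0))
def row(p,R,s):
    C=Ro.from_quat(s["tool_rot"]);dp=C.inv().apply(np.array(p)-s["tcp_pos"])*1000
    rv=(C.inv()*R).as_rotvec(degrees=True);return np.round(np.r_[dp,rv],1).tolist()
E
python3 - <<'E'
from h import *
from station import sense
s=sense();print(row([.527,.198,.25],tool(),s),row([.527,.198,.15],tool(),s))
E
```

```text
[-276.5, 442.7, -19.2, -0.0, 0.1, -15.1] [-276.3, 442.8, 80.8, -0.0, 0.1, -15.1]
```

>>> {"op": "servo_tool", "data": {"targets": [[-276.5,442.7,-19.2,0,0.1,-15.1],[-276.5,442.7,-19.2,0,0.1,-15.1],[-276.5,442.7,-19.2,0,0.1,-15.1],[-276.5,442.7,-19.2,0,0.1,-15.1],[-276.5,442.7,-19.2,0,0.1,-15.1],[-276.5,442.7,-19.2,0,0.1,-15.1],[-276.5,442.7,-19.2,0,0.1,-15.1],[-276.5,442.7,-19.2,0,0.1,-15.1],[-276.5,442.7,-19.2,0,0.1,-15.1],[-276.5,442.7,-19.2,0,0.1,-15.1]], "gripper": 85, "newtons": 40}}

```text
t: 1.35
tcp_pos: [0.5283, 0.1969, 0.2501]
tool_rot: [0.723, 0.69, 0.001, -0.001]
force: [-0.3, -0.1, 0.8]
finger_gap: 0.997
```

Run:
```python
from h import *
from station import *
s=sense();print(s["tcp_pos"],s["t"],s["q"],row([.527,.198,.15],tool(),s))
t=snapshot("top");a=cv2.resize(t["color"][80:260,100:340],None,fx=3,fy=3,interpolation=2)
cv2.imwrite("pics/above.png",a[:,:,::-1])
```

```text
[0.5282791  0.19689207 0.2500659 ] 1.35 [ 0.15768014  0.42278489  1.56723325  0.00182701  1.15141094 -1.3670046 ] [0.9, -1.3, 100.1, -0.0, -0.1, -0.2]
```

View pics/above.png

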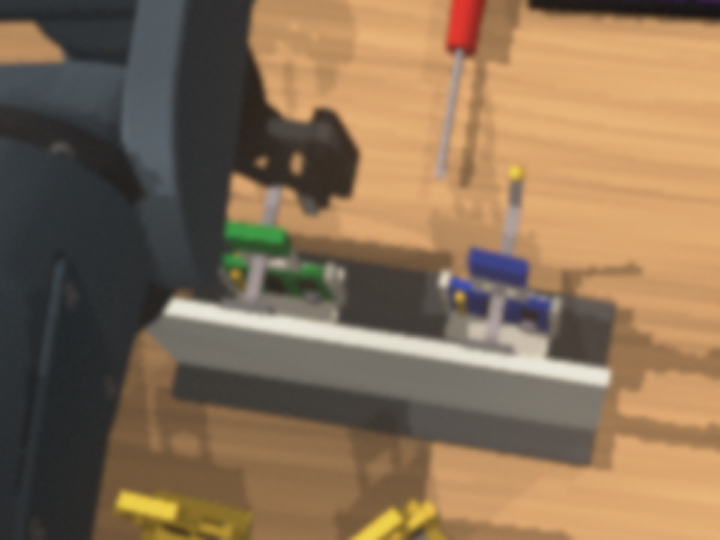

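The arm hides its left half. The green grip is at crop (255,240) and the right finger at (315,150), which is above it once parallax is allowed for. Descending.

>>> {"op": "servo_tool", "data": {"targets": [[0.9,-1.3,25,0,0,-0.2],[0.9,-1.3,50,0,0,-0.2],[0.9,-1.3,75,0,0,-0.2],[0.9,-1.3,90,0,0,-0.2],[0.9,-1.3,100,0,0,-0.2],[0.9,-1.3,100,0,0,-0.2],[0.9,-1.3,100,0,0,-0.2]]}}

```text
t: 2.28
tcp_pos: [0.5266, 0.1999, 0.1512]
tool_rot: [0.721, 0.693, 0.001, -0.0]
force: [0.2, -1.2, 0.1]
finger_gap: 0.992
```

Run:
```python
from h import *
from station import *
s=sense();print(s["tcp_pos"],s["force"],s["ft_torque"])
t=snapshot("scene");a=cv2.resize(t["color"][80:260,240:420],None,fx=3,fy=3,interpolation=2)
cv2.imwrite("pics/down.png",a[:,:,::-1])
```

```text
[0.52655845 0.1998576  0.15120846] [ 0.18056689 -1.22795235  0.14656393] [ 0.0103984  -0.01547935 -0.00440049]
```

View pics/down.png

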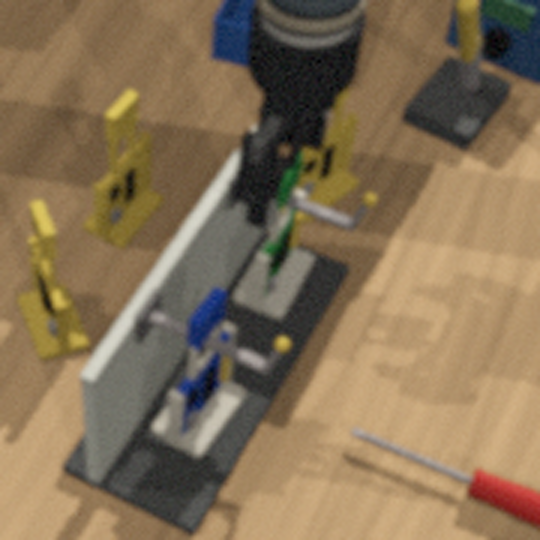

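The fingers straddle the green grip at crop (288,175), with the near finger at (260,175), so I'm closing.

>>> {"op": "servo_tool", "data": {"targets": [[0,0,0,0,0,0],[0,0,0,0,0,0],[0,0,0,0,0,0],[0,0,0,0,0,0],[0,0,0,0,0,0],[0,0,0,0,0,0],[0,0,0,0,0,0],[0,0,0,0,0,0]], "gripper": 20, "newtons": 60}}

```text
t: 3.32
tcp_pos: [0.5262, 0.1997, 0.1509]
tool_rot: [0.721, 0.693, 0.001, -0.0]
force: [-1.3, -0.5, 5.8]
finger_gap: 0.407
```

```bash
cat >> h.py <<'E'
BALL=np.array([.5925,.1981]);EX=np.array([np.cos(YAW),np.sin(YAW)])
def ringrow(x,z,tilt,s,dy=0):
    xy=BALL+EX*(x-111)/1000+np.array([-EX[1],EX[0]])*dy/1000
    R=tool(tilt);p=np.r_[xy,z/1000]-R.apply([0,0,.015]);return row(p,R,s)
E
python3 - <<'E'
from h import *
from station import sense
s=sense()
for w in((45,147.5,0),(55,147.5,0),(65,147.5,0),(75,147.5,0),(77,147.5,9),(78,147.5,18),(79,147.5,27),(80,147.5,35)):print(ringrow(*w,s))
E
```

```text
[1.4, 0.3, -11.6, 0.0, -0.1, 0.2]
[1.3, 10.3, -11.6, 0.0, -0.1, 0.2]
[1.3, 20.3, -11.6, 0.0, -0.1, 0.2]
[1.2, 30.3, -11.6, 0.0, -0.1, 0.2]
[1.2, 29.9, -11.4, -9.0, -0.1, 0.2]
[1.2, 28.6, -10.9, -18.0, -0.1, 0.2]
[1.2, 27.5, -10.0, -27.0, -0.2, 0.2]
[1.3, 26.7, -8.9, -35.0, -0.2, 0.2]
```

>>> {"op": "servo_tool", "data": {"targets": [[1.4,0.3,-6,0,0,0],[1.4,0.3,-11.5,0,0,0],[1.4,0.3,-11.5,0,0,0],[1.3,10,-11.5,0,0,0.2],[1.3,20,-11.5,0,0,0.2],[1.3,30,-11.5,0,0,0.2],[1.3,30,-11.5,0,0,0.2]]}}

```text
t: 4.2
tcp_pos: [0.5574, 0.1996, 0.1619]
tool_rot: [0.722, 0.691, 0.001, -0.0]
force: [-0.1, 0.3, -1.6]
finger_gap: 0.411
```

Run:
```python
from h import *
from station import sense
s=sense();print(s["tcp_pos"],s["force"],s["ft_torque"],s["q"])
for w in((76,147.5,9),(78,147.5,18),(79,147.5,27),(80,147.5,35),(90,147.5,35),(100,148.5,35)):print(ringrow(*w,s))
```

```text
[0.55738632 0.19957418 0.16191987] [-0.11005986  0.31322937 -1.59810041] [ 0.04245775 -0.01530659  0.04190126] [ 0.15440997  0.56902623  1.58489168  0.00192126  0.98604537 -1.37370666]
[0.1, -2.2, -0.4, -8.9, -0.1, -0.0]
[0.1, -2.5, 0.2, -17.9, -0.1, -0.0]
[0.1, -3.7, 1.1, -26.9, -0.1, -0.0]
[0.1, -4.5, 2.1, -34.9, -0.1, -0.0]
[0.1, 5.5, 2.1, -34.9, -0.1, -0.0]
[0.1, 15.5, 1.2, -34.9, -0.1, -0.0]
```

Free on the hook: the force is only the carrier's weight, about 1.6 N. Tilting now.

>>> {"op": "servo_tool", "data": {"targets": [[0,-1,-0.4,-5,0,0],[0,-2,-0.3,-10,0,0],[0,-2.3,0,-15,0,0],[0,-2.6,0.3,-20,0,0],[0,-3.5,0.9,-25,0,0],[0,-4,1.5,-30,0,0],[0,-4.5,2.1,-35,0,0],[0,-4.5,2.1,-35,0,0]]}}

```text
t: 5.2
tcp_pos: [0.5535, 0.1939, 0.1609]
tool_rot: [0.694, 0.659, 0.193, 0.215]
force: [0.6, 0.1, -1.4]
finger_gap: 0.41
```

Run:
```python
from h import *
from station import *
s=sense();print(s["tcp_pos"],s["force"],s["ft_torque"],s["q"])
for w in((80,147.5,35),(90,147.5,35),(100,148.5,35),(104,154,35),(106.5,162,35),(109,171,35),(111,180,35),(113,189,35),(116,200,35),(120,215,35)):print(ringrow(*w,s))
t=snapshot("scene");a=cv2.resize(t["color"][80:260,240:420],None,fx=3,fy=3,interpolation=2)
cv2.imwrite("pics/tilt.png",a[:,:,::-1])
```

```text
[0.55350807 0.19394285 0.16094785] [ 0.62528989  0.14916461 -1.44827489] [-0.02269958  0.4120464  -0.04294588] [ 0.23336253  0.50183565  1.99519395 -1.13427651  0.18823146 -0.20833888]
[5.9, -1.3, 0.4, -1.4, 1.1, -0.1]
[6.0, 7.0, 5.9, -1.4, 1.1, -0.1]
[6.1, 15.9, 10.6, -1.4, 1.1, -0.1]
[6.1, 22.2, 8.3, -1.4, 1.1, -0.1]
[6.0, 28.8, 3.0, -1.4, 1.1, -0.1]
[5.9, 35.8, -3.1, -1.4, 1.1, -0.1]
[5.8, 42.5, -9.5, -1.4, 1.1, -0.1]
[5.6, 49.1, -15.9, -1.4, 1.1, -0.1]
[5.5, 57.7, -23.4, -1.4, 1.1, -0.1]
[5.3, 69.3, -33.7, -1.4, 1.1, -0.1]
```

View pics/tilt.png

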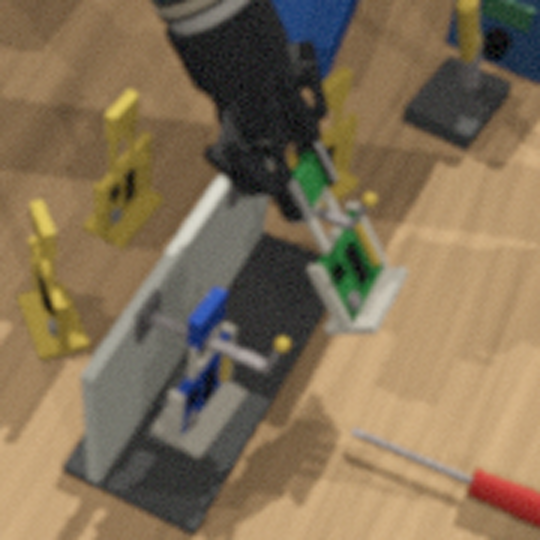

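The slot is around the hook and the carrier is tilted, with the foot out at crop (365,300). The wrist is close to its singularity (q5 = 0.19, q4 near its limit), so I'm easing the tilt to 26° before going up the barb.

Run:
```python
from h import *
from station import *
s=sense()
for w in((80,147.5,26),(90,147.5,26)):print(ringrow(*w,s))
```

```text
[6.0, 1.9, 0.5, 7.6, 1.1, -0.1]
[6.1, 10.3, 6.1, 7.6, 1.1, -0.1]
```

>>> {"op": "servo_tool", "data": {"targets": [[2,0.5,0.1,2.5,0.4,0],[4,1,0.3,5,0.8,0],[6,2,0.5,7.6,1.1,0],[6,2,0.5,7.6,1.1,0],[6,2,0.5,7.6,1.1,0],[6,2,0.5,7.6,1.1,0]]}}

```text
t: 6.0
tcp_pos: [0.5557, 0.1994, 0.1613]
tool_rot: [0.705, 0.673, 0.155, 0.162]
force: [0.1, 0.0, -1.3]
finger_gap: 0.412
```

Run:
```python
from h import *
from station import *
s=sense();print(s["tcp_pos"],s["force"],s["ft_torque"],s["q"])
for w in((80,147.5,26),(90,147.5,26),(100,148.5,26),(104,154,26),(106.5,162,26),(109,171,26),(111,180,26),(113,189,26),(116,200,26),(120,215,26)):print(ringrow(*w,s))
```

```text
[0.55565261 0.19944605 0.16134056] [ 0.07769901  0.04239861 -1.30812519] [0.02913987 0.38502022 0.02606069] [ 0.21186911  0.4903188   1.90334085 -0.35202253  0.32701001 -1.00258737]
[0.3, -0.8, 0.0, -0.1, 0.0, -0.2]
[0.3, 8.2, 4.4, -0.1, 0.0, -0.2]
[0.3, 17.6, 7.9, -0.1, 0.0, -0.2]
[0.3, 23.6, 4.7, -0.1, 0.0, -0.2]
[0.3, 29.4, -1.4, -0.1, 0.0, -0.2]
[0.4, 35.6, -8.4, -0.1, 0.0, -0.2]
[0.4, 41.3, -15.7, -0.1, 0.0, -0.2]
[0.4, 47.0, -22.9, -0.1, 0.0, -0.2]
[0.4, 54.5, -31.5, -0.1, 0.0, -0.2]
[0.4, 64.7, -43.2, -0.1, 0.0, -0.2]
```

>>> {"op": "servo_tool", "data": {"targets": [[0.3,4,2.2,0,0,0],[0.3,8.2,4.4,0,0,0],[0.3,13,6.2,0,0,0],[0.3,17.6,7.9,0,0,0],[0.3,20.6,6.3,0,0,0],[0.3,23.6,4.7,0,0,0],[0.3,26.5,1.6,0,0,0],[0.3,29.4,-1.4,0,0,0],[0.3,29.4,-1.4,0,0,0]]}}

```text
t: 7.12
tcp_pos: [0.5827, 0.1988, 0.1766]
tool_rot: [0.705, 0.673, 0.156, 0.162]
force: [-0.7, -0.7, -2.9]
finger_gap: 0.415
```

Run:
```python
from h import *
from station import *
s=sense();print(s["tcp_pos"],s["force"],s["ft_torque"],s["q"])
for w in((106.5,162,26),(109,171,26),(111,180,26),(113,189,26),(116,200,26),(120,215,26),(124,230,26)):print(ringrow(*w,s))
```

```text
[0.58273622 0.19881426 0.17662485] [-0.72561485 -0.66755818 -2.87418823] [-0.00792894  0.36627778  0.02831825] [ 0.19864623  0.4872547   1.83425629 -0.27912296  0.39020745 -1.08979875]
[-0.3, -1.7, 0.5, 0.1, -0.0, -0.2]
[-0.3, 4.5, -6.5, 0.1, -0.0, -0.2]
[-0.2, 10.3, -13.7, 0.1, -0.0, -0.2]
[-0.2, 16.0, -20.9, 0.1, -0.0, -0.2]
[-0.2, 23.6, -29.5, 0.1, -0.0, -0.2]
[-0.1, 33.8, -41.2, 0.1, -0.0, -0.2]
[-0.1, 43.9, -52.9, 0.1, -0.0, -0.2]
```

>>> {"op": "servo_tool", "data": {"targets": [[-0.3,1.4,-3,0,0,0],[-0.3,4.5,-6.5,0,0,0],[-0.3,7.4,-10,0,0,0],[-0.2,10.3,-13.7,0,0,0],[-0.2,13,-17.3,0,0,0],[-0.2,16,-21,0,0,0],[-0.2,20,-25,0,0,0],[-0.2,23.6,-29.5,0,0,0],[-0.1,33.8,-41,0,0,0],[-0.1,43.9,-53,0,0,0]]}}

```text
t: 8.38
tcp_pos: [0.5986, 0.1977, 0.2433]
tool_rot: [0.705, 0.673, 0.156, 0.162]
force: [0.4, -0.4, -1.4]
finger_gap: 0.412
```

Run:
```python
from h import *
from station import *
s=sense();print(s["tcp_pos"],s["force"],s["ft_torque"],s["q"])
for w in((128,250,26),(140,330,13),(140,330,0)):print(ringrow(*w,s))
t=snapshot("scene");a=cv2.resize(t["color"][60:260,230:430],None,fx=3,fy=3,interpolation=2)
cv2.imwrite("pics/off.png",a[:,:,::-1])
```

```text
[0.5985531  0.19770887 0.24326989] [ 0.37295187 -0.40917173 -1.39504652] [0.01734829 0.32778804 0.00408061] [ 0.19019097  0.39955739  1.73547381 -0.18796283  0.57199159 -1.19799422]
[0.2, 12.8, -16.3, -0.0, -0.0, -0.2]
[0.4, 62.0, -82.5, 13.0, -0.0, -0.2]
[0.4, 65.2, -81.4, 26.0, -0.1, -0.2]
```

View pics/off.png

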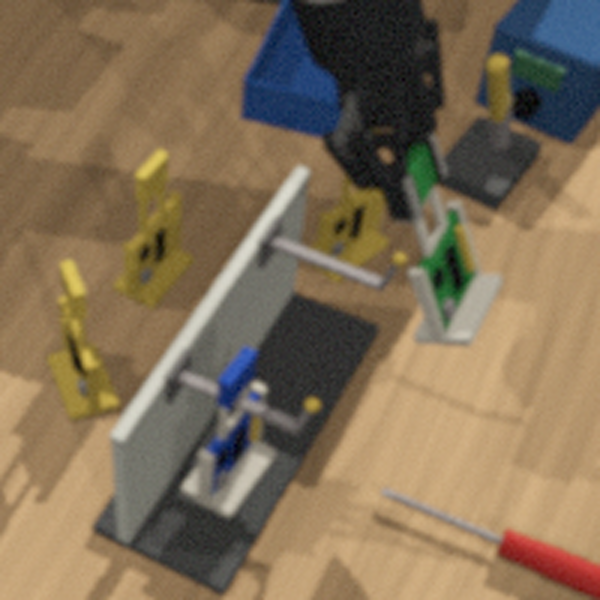

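The slot is clear of the barb: the ball is at crop (400,260) and the slot frame at (425,205). Blue still hangs at (230,430). Next I raise it and bring it upright.

>>> {"op": "servo_tool", "data": {"targets": [[0,12,-16,0,0,0],[0,25,-33,0,0,0],[0,40,-53,4,0,0],[0,52,-70,10,0,0],[0,60,-82,16,0,0],[0,65,-82,21,0,0],[0,65,-82,26,0,0],[0,65,-82,26,0,0]]}}

```text
t: 9.43
tcp_pos: [0.6223, 0.1961, 0.3441]
tool_rot: [0.724, 0.69, 0.001, -0.0]
force: [-0.1, 0.3, -1.2]
finger_gap: 0.409
```

Run:
```python
from h import *
from station import *
s=sense();print(s["tcp_pos"],s["force"],s["ft_torque"],s["q"])
for p in((.54,-.214,.335),(.54,-.214,.14)):print(row(p,tool(),s))
t=snapshot("scene");print([ (b[0],b[1]) for b in blobs(t,(45,90,50),(85,255,255),40) if 300<b[1][0]<420 and b[1][1]<180])
```

```text
[0.62229253 0.19610988 0.34409736] [-0.10052074  0.32208229 -1.15551775] [ 0.02490489 -0.00369028  0.00381946] [ 1.33702303e-01  4.69964325e-01  1.21413619e+00  1.37517843e-03
  1.45643229e+00 -1.38993283e+00]
[-413.6, -62.8, 8.4, 0.0, -0.1, -0.2]
[-413.9, -63.0, 203.4, 0.0, -0.1, -0.2]
[([403, 79, 15, 11, 92], [409.6, 84.2])]
```

>>> {"op": "servo_tool", "data": {"targets": [[-40,-6,0,0,0,0],[-90,-14,0,0,0,0],[-140,-21,0,0,0,0],[-190,-29,0,0,0,0],[-240,-36,2,0,0,0],[-290,-44,4,0,0,0],[-340,-52,6,0,0,0],[-385,-58,8,0,0,0],[-413,-63,8,0,0,0],[-413,-63,8,0,0,0]]}}

```text
t: 10.72
tcp_pos: [0.5378, -0.2145, 0.3362]
tool_rot: [0.724, 0.689, 0.001, -0.0]
force: [0.6, 1.3, -1.8]
finger_gap: 0.408
```

Run:
```python
from h import *
from station import *
s=sense();print(s["tcp_pos"],s["force"],s["q"])
for z in(.2,.13,.118,.109):print(row((.54,-.214,z),tool(),s))
for n,z in(("scene",0),("top",0)):
  t=snapshot(n);
  if n=="scene":a=t["color"]
  else:b=t["color"]
im=np.hstack([a[130:400,160:440],b[60:330,280:560]]);cv2.imwrite("pics/over.png",cv2.resize(im,None,fx=1.42,fy=1.42)[:,:,::-1])
```

```text
[ 0.53778911 -0.21450516  0.33616064] [ 0.61001345  1.28578533 -1.81836213] [-5.72985831e-01  3.61353817e-01  1.41421439e+00  1.07794415e-03
  1.36605052e+00 -2.09450891e+00]
[0.5, 2.1, 136.2, 0.0, -0.1, -0.3]
[0.4, 2.1, 206.2, 0.0, -0.1, -0.3]
[0.4, 2.1, 218.2, 0.0, -0.1, -0.3]
[0.4, 2.1, 227.2, 0.0, -0.1, -0.3]
```

View pics/over.png

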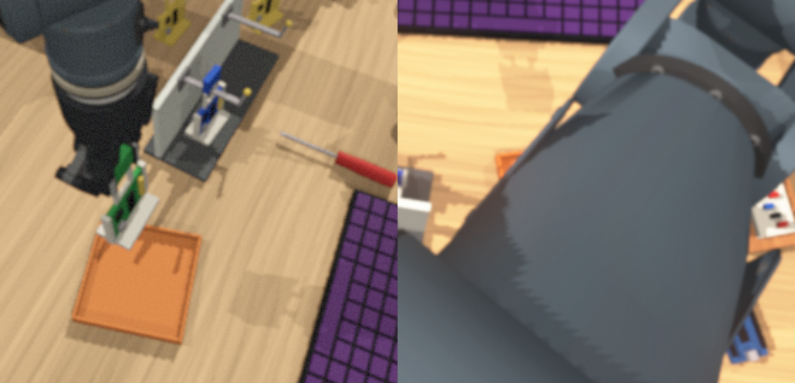

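The carrier is held upright over the tray (scene crop: carrier at (130,200), tray at (140,285)), so I'm lowering it.

>>> {"op": "servo_tool", "data": {"targets": [[0.4,2,30,0,0,0],[0.4,2,65,0,0,0],[0.4,2,100,0,0,0],[0.4,2,135,0,0,0],[0.4,2,165,0,0,0],[0.4,2,190,0,0,0],[0.4,2,205,0,0,0],[0.4,2,212,0,0,0],[0.4,2,218,0,0,0],[0.4,2,218,0,0,0]]}}

```text
t: 12.08
tcp_pos: [0.5411, -0.2124, 0.1186]
tool_rot: [0.723, 0.691, 0.001, -0.0]
force: [-0.4, -0.1, -2.7]
finger_gap: 0.408
```

>>> {"op": "servo_tool", "data": {"targets": [[0,0,2,0,0,0],[0,0,4,0,0,0],[0,0,5,0,0,0],[0,0,6,0,0,0],[0,0,6,0,0,0]]}}

```text
t: 12.7
tcp_pos: [0.5409, -0.2124, 0.1122]
tool_rot: [0.723, 0.691, 0.001, -0.001]
force: [-0.0, -0.2, -0.9]
finger_gap: 0.412
```

Creeping down until there is contact.

>>> {"op": "servo_tool", "data": {"targets": [[0,0,1,0,0,0],[0,0,2,0,0,0],[0,0,2,0,0,0]]}}

```text
t: 13.08
tcp_pos: [0.5408, -0.2124, 0.1102]
tool_rot: [0.723, 0.69, 0.001, -0.001]
force: [1.0, 0.5, -2.0]
finger_gap: 0.407
```

>>> {"op": "servo_tool", "data": {"targets": [[0,0,1,0,0,0],[0,0,1.5,0,0,0],[0,0,1.5,0,0,0]]}}

```text
t: 13.45
tcp_pos: [0.541, -0.2124, 0.1092]
tool_rot: [0.723, 0.69, 0.001, -0.0]
force: [-0.5, 0.6, 2.2]
finger_gap: 0.406
```

>>> {"op": "servo_tool", "data": {"targets": [[0,0,0.7,0,0,0],[0,0,0.7,0,0,0]]}}

```text
t: 13.7
tcp_pos: [0.5411, -0.2124, 0.1092]
tool_rot: [0.723, 0.691, 0.001, -0.0]
force: [-2.2, 1.7, 6.6]
finger_gap: 0.412
```

Contact confirmed: the force is +6.6 N and z has stopped at 0.1092. I'm opening, then retreating straight up.

>>> {"op": "servo_tool", "data": {"targets": [[0,0,0,0,0,0],[0,0,0,0,0,0],[0,0,0,0,0,0],[0,0,0,0,0,0],[0,0,0,0,0,0],[0,0,0,0,0,0]], "gripper": 75}}

```text
t: 14.45
tcp_pos: [0.5409, -0.2124, 0.1081]
tool_rot: [0.723, 0.69, 0.001, -0.001]
force: [-0.4, -0.1, 0.6]
finger_gap: 0.876
```

>>> {"op": "servo_tool", "data": {"targets": [[0,0,-8,0,0,0],[0,0,-20,0,0,0],[0,0,-40,0,0,0],[0,0,-70,0,0,0],[0,0,-100,0,0,0],[0,0,-130,0,0,0],[0,0,-160,0,0,0],[0,0,-160,0,0,0],[0,0,-160,0,0,0]]}}

```text
t: 15.58
tcp_pos: [0.5404, -0.2123, 0.2679]
tool_rot: [0.723, 0.69, 0.001, -0.001]
force: [0.3, -0.3, -0.7]
finger_gap: 0.877
```

Run:
```python
from h import *
from station import *
s=sense();print(s["t"],s["tcp_pos"],s["force"],s["finger_gap"])
a=snapshot("scene")
for st,c,m in blobs(a,(45,90,50),(85,255,255),15):
  if 200<c[0]<310 and 180<c[1]<370:print(st,c)
print("expected grip top",proj(a,np.array([.541,-.2124,.144])),"foot",proj(a,np.array([.541,-.2124,.005])))
cv2.imwrite("pics/end.png",cv2.resize(a["color"][100:390,190:440],None,fx=2,fy=2)[:,:,::-1])
```

```text
15.575 [ 0.54035585 -0.21233018  0.26786176] [ 0.2688785  -0.25941612 -0.66866161] 0.8765993247840094
[251, 294, 17, 39, 249] [257.8, 310.2]
expected grip top [254.33704556 301.11510708] foot [258.59657275 325.13375788]
```

View pics/end.png

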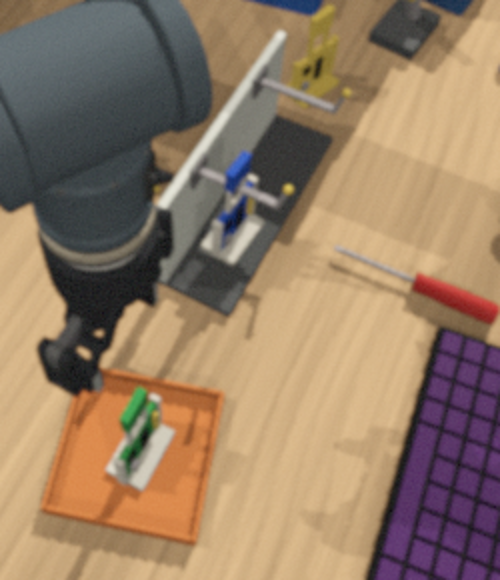

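The green carrier stands upright in the middle of the tray (crop (138,440)). The gripper is clear above it at (70,360), and blue hangs undisturbed at (235,195).

```bash
python3 -c "
from station import *
print(sign_off())"
```

```text
the job is handed in; nothing more can be done
None
```

The green carrier is off its hook, standing upright near the middle of the orange tray and released. The job is handed in; no verdict was reported. It took about 16 s of the 45 s allowed.

- **Removal:** I gripped the carrier across its grip, raised it 11.5 mm, tilted it 35° and then eased back to 26°. I then worked the slot up over the barb. Contact forces there stayed at about 3 N or less.
- **Tilt problem:** at 35° the wrist came close to a singular position and the tool ended about 6 mm off sideways. That is why I eased the tilt; tracking was within about 2 mm afterwards.
- **Placing:** I lowered it slowly until the foot touched the tray floor. The force rose to 6.6 N and the tool stopped at z 0.109 m, matching the 0.109 m I had worked out.
- **Last checks:** after letting go, the gripper had backed off 160 mm and read under 1 N. The green pixels lay about where a carrier standing at (0.541, -0.212) should appear, within a few millimetres of the tray's centre. I judged upright by eye rather than measuring the angle. In the final picture the blue carrier still hangs on its hook, apparently unmoved.

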